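# Hold the door-knob bin open by its lever

### The job

Hold the heavy green flap open for me so that I can take a door knob out from my side of the bench: press down the green pad at the long end of its lever with your fingertips, nearly all the way, until the flap stands wide open, and finish while still holding it down there. Just press from above, without gripping the lever or forcing it hard against its stop. Leave the orange bin shut and do not disturb the jar, the tape roll or the carton.

Things in the scene. Friction and masses are not known exactly. Their poses are not given: they have to be found in the camera images.
- green_bin: bolted-down grey steel bin for brass door knobs, 180 x 170 mm and 130 mm high, with green flap. Origin on the bench, right below the lever's pin; its own x axis points from the press pad (which overhangs the bench at x = -0.2 m) to the bin (x = 0.025 to 0.205 m), z up
- green_lever: steel lever at the green bin's robot side. Origin on its level hinge pin, 118 mm above the bench. Its long arm (28 mm wide, 10 mm thick) reaches from the pin along the bin's -x, towards the robot, sloping 0.2 rad up at rest, and ends in its green press pad. Its 60 mm short end lies under the flap: pressing the pad down raises the flap, whose weight brings the lever back
- green_pad (a point): centre of the top face of the green square press pad, 50 x 50 mm, 10 mm thick, 200 mm from the pin. At rest 162 mm above the bench, with the lever fully down on its stop (turned 0.42 rad) about 79 mm: a travel of 83 mm, almost straight down (under 6 mm sideways). It resists with about 5 to 10 N all the way
- green_flap (a joint): opening angle of the green flap, rad: 0 shut, growing as it rises, 0.82 with the lever fully down (1.95 times the lever's angle). Heavy steel plate, 178 x 172 mm, 0.7 to 1.2 kg, lying level on the bin's rim 130 mm above the bench, hinged along its robot-side edge; falls shut when the lever is let go
- orange_bin: bolted-down grey steel bin for white door knobs, 180 x 170 mm and 130 mm high, with orange flap. Origin on the bench, right below the lever's pin; its own x axis points from the press pad (which overhangs the bench at x = -0.2 m) to the bin (x = 0.025 to 0.205 m), z up
- orange_lever: steel lever at the orange bin's robot side. Origin on its level hinge pin, 118 mm above the bench. Its long arm (28 mm wide, 10 mm thick) reaches from the pin along the bin's -x, towards the robot, sloping 0.2 rad up at rest, and ends in its orange press pad. Its 60 mm short end lies under the flap: pressing the pad down raises the flap, whose weight brings the lever back
- orange_pad (a point): centre of the top face of the orange square press pad, 50 x 50 mm, 10 mm thick, 200 mm from the pin. At rest 162 mm above the bench, with the lever fully down on its stop (turned 0.42 rad) about 79 mm: a travel of 83 mm, almost straight down (under 6 mm sideways). It resists with about 5 to 10 N all the way
- orange_flap (a joint): opening angle of the orange flap, rad: 0 shut, growing as it rises, 0.82 with the lever fully down (1.95 times the lever's angle). Heavy steel plate, 178 x 172 mm, 0.7 to 1.2 kg, lying level on the bin's rim 130 mm above the bench, hinged along its robot-side edge; falls shut when the lever is let go
- jar: loose screw jar with a steel cap, 54 mm across, 70 mm high, standing on the bench between the two levers; origin at the centre of its underside
- tape: loose roll of brown packing tape lying flat, 96 mm across, 48 mm high; origin at the centre of its underside
- carton: loose small cardboard box, 100 x 65 mm, 60 mm high; origin at the centre of its underside
There are look-alikes about, which are no part of the job. Leave any turquoise look-alike of the carton alone. What is shaped like the tape but blue is not meant.

How it is judged:
By the outcome, as a careful person would: the job done as asked, in the order asked, and still so for the second after the job is handed in, while the arm keeps its last pose, push and grip.
It also fails if it takes over 27 s, if anything falls off the work surface, if the arm or the gripper's body presses on something with over 40 N, if the wrist force passes 120 N, or if a joint passes its speed limit or range.

### The arm

A 7-joint arm with a two-finger parallel gripper is mounted at the origin on the work surface. World frame = base frame: x ahead of the robot, y to its left, z up, the work surface at z = 0. Lengths are in m, angles in rad, forces in N, time in s.
With the tool pointing down it reaches from about 0.425 to 0.8 m from the base axis. Payload 8.3 kg.
Tool frame: the origin (TCP) lies at the very end of the fingers, on their centre line; the grasp point (between the pads) lies 19 mm behind it; z points along the fingers, y is the direction in which the jaws open and shut (so a half turn about z gives the same grasp; the last joint's range is limited). The gripper opens to 85 mm and grips with 20 to 120 N. Pads are 22 mm wide; open, the fingers measure 114 mm over their backs; the gripper's body (76 mm by 85 mm) begins 54 mm behind the grasp point. The pads swing forward as they close: fully open they stand 13 mm farther back than shut.
Start: joints at [1.167, 0.383, 0.016, 1.37, -0.006, 1.388, -0.046], TCP at [0.209, -0.589, 0.231] pointing down, gripper open.
Joint ranges: [-2.95, 2.95], [-0.25, 2.06], [-1.52, 1.56], [0.18, 2.33], [-1.44, 4.58], [0.02, 2.06], [-3.01, 3.01]. Speed limits (rad/s): [2.39, 2.39, 3.01, 3.01, 3.14, 3.14, 3.14].

### API

Orientations are given as [roll, pitch, yaw] about the fixed x, y, z axes, in that order (R = Rz(yaw) Ry(pitch) Rx(roll)).
In Python, from rig import env gives the robot as it stands.
- The arm moves only by the tool arm_command, never from a script. Its argument "deltas" is a list of rows, each a list of 4 numbers: the shift along the world's x, y, z in mm, then the turn about the world's z in degrees. A call has 1 to 8 rows; each row is the pose to reach, as a shift and turn from the pose measured when the call began; what a row does not reach only later rows make up. A row lasts 1/12 s, in which the tool goes at most 41.7 mm and 7.16 degrees, less where a joint would pass 70% of its speed; a pose out of reach is approached as far as the arm can. A call with a gripper value outside its range is refused whole. "hand" is the finger opening in mm, from 0 to 85.4, set as the call begins (left out, the last holds). The fingers move at their own pace and stop on an object; "squeeze" is the grip in N (left out, the last holds). Time passes only in rows, so rows that repeat a pose let the fingers close. It gives the time, the measured TCP pose, the force and the opening at its end, in the units of the state.
- env.get_state(): the state, without advancing time (a new reading comes with each control period).
- env.read_camera(name): name is "side" or "top"; returns a dict with "image" (400x640x3 uint8, red, green, blue), "depth" (400x640 float32, m along the optical axis (not along the pixel's ray), 0 where there is no reading), "fx", "fy", "cx", "cy" (pixels), "k1" (the pictures are not rectified: a ray, as slopes to the right and down, at radius r is drawn at 1 + k1 r^2 times it, then the intrinsics apply), "rvec" (rotation vector, rad) and "tvec" (3), from world to camera coordinates, as OpenCV has them. Camera axes: x right, y down, z forward; pixel columns grow to the right and rows downward; lengths in m; the calibration is good to about 2 mm. A picture is of the moment at which its call begins.
- env.finish_job(): hands the job in, once; it reports no verdict.
The state is a dict: "time_s": time; "joint_pos": joint angles; "joint_vel": joint speeds; "tau": joint torques, N m; "tcp_pos": TCP position; "tcp_rot": TCP orientation; "force": force on the tool from outside, world axes, zero at the start; "ft_torque": the same for the moment, N m; "width": opening from 0.0 (shut) to 1.0 (fully open).
Only numpy, scipy, OpenCV 4.12 (cv2) and the standard library are available. Lean on these libraries where they do the work, as an engineer would, in place of code of your own. Each camera call takes 0.05 s, during which the arm holds its last target.

## Working session

There is one attempt and no reset: what is moved stays moved. The work goes in short steps, Python scripts to look and compute and a tool call to move; the robot and the scene stay as the last step left them, time stands still between calls to the robot, and variables do not carry over. Pictures are saved under pics/ and viewed, and the job is handed in when it is done.

Besides the shell and the picture viewer there is one more tool, called after ">>>" as a command line: name --pt "numbers of a row" for each row, then --argument value for the rest. arm_command: Moves the arm, as the interface text tells. Its arguments: {"type":"object","properties":{"deltas":{"type":"array","items":{"type":"array","items":{"type":"number"}}},"hand":{"type":"number"},"squeeze":{"type":"number"}},"required":["deltas"]}

```bash
mkdir -p pics; ls; cat > h.py <<'E'
import numpy as np,cv2,pickle
def snap(env,n):
    c=env.read_camera(n); return c
def pts(c):
    d=c["depth"];v,u=np.mgrid[0:d.shape[0],0:d.shape[1]]
    K=np.array([[c["fx"],0,c["cx"]],[0,c["fy"],c["cy"]],[0,0,1.]])
    p=np.stack([u.ravel(),v.ravel()],1).astype(float)[:,None]
    s=cv2.undistortPoints(p,K,np.array([c["k1"],0,0,0.]))[:,0]
    X=np.c_[s,np.ones(len(s))]*d.ravel()[:,None]
    R=cv2.Rodrigues(np.array(c["rvec"],float))[0]
    return ((X-np.array(c["tvec"]).ravel())@R).reshape(d.shape+(3,))
E
python3 - <<'E'
from rig import env
from h import *
for n in("side","top"):
    c=snap(env,n);pickle.dump(c,open(n+".pkl","wb"))
    cv2.imwrite(f"pics/{n}0.png",c["image"][:,:,::-1])
s=env.get_state();print(s)
E
```

```text
pics
{'time_s': 0.1, 'joint_pos': array([ 1.16711452,  0.38418314,  0.0163886 ,  1.37108563, -0.00626926,
        1.38823498, -0.04648497]), 'joint_vel': array([-2.01598244e-03, -1.97405186e-03,  2.27843601e-03, -1.38696894e-03,
        1.47669935e-05, -9.50824441e-04,  1.11744782e-03]), 'tau': array([ 2.76061932e-03, -6.29126930e+01,  8.47540945e-01, -3.72754562e+01,
        1.69192487e-02,  1.05126607e-02, -2.84005387e-05]), 'tcp_pos': array([ 0.20874512, -0.58859761,  0.23034434]), 'tcp_rot': array([-3.13973279e+00,  6.57875891e-05,  3.40853111e-01]), 'force': array([ 0.35606134, -0.2591281 ,  0.62108814]), 'ft_torque': array([0.02105767, 0.04518191, 0.02905955]), 'width': 1.000058588785715}
```

View pics/side0.png

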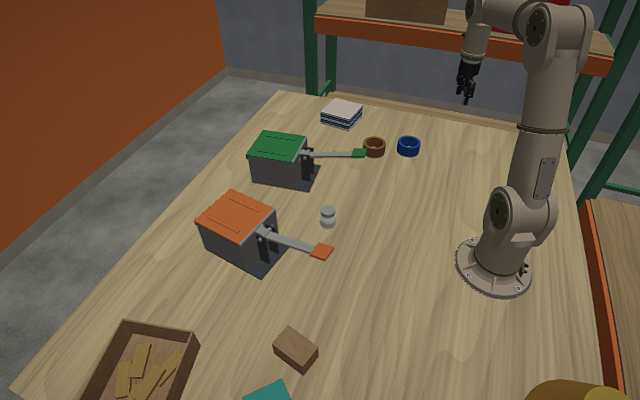

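View pics/top0.png

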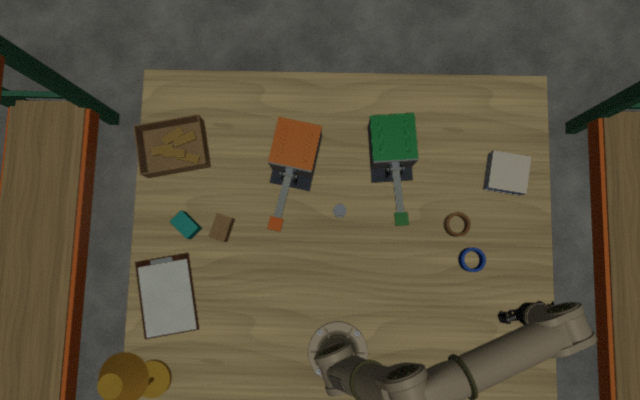

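The side view shows the green pad at about (359,153) and the orange pad at (321,252). The top view shows them at (401,218) and (275,224).

Things that could be mistaken for the target, in top-view pixels:
- Green pad: (401,218)
- Orange pad: (275,224)
- Green flap: (393,138), same colour as the pad but the wrong part
- Turquoise box: (185,224)

I choose the green pad at (401,218). The brown tape roll at (457,224) is close to it.

```bash
python3 - <<'E'
from h import *
for n in("side","top"):
    c=pickle.load(open(n+".pkl","rb"));P=pts(c);hsv=cv2.cvtColor(c["image"],cv2.COLOR_RGB2HSV)
    m=cv2.inRange(hsv,(50,120,40),(78,255,255))
    k,l,st,ce=cv2.connectedComponentsWithStats(m)
    for i in range(1,k):
        if st[i,4]<25: continue
        q=P[(l==i)&(c["depth"]>0)]
        print(n,ce[i].round(1),st[i],np.median(q,0).round(4), q.min(0).round(3),q.max(0).round(3))
    if n=="top":
        for nm,(u,v) in dict(tape=(457,213),tapeb=(457,236),tapel=(445,224),jar=(339,210),levermid=(396,185),leverlo=(399,205),flap=(393,138)).items(): print(nm,P[v,u].round(3))
        cv2.imwrite("pics/crop.png",cv2.resize(c["image"][100:280,340:500,::-1],None,fx=3,fy=3))
E
```

```text
side [275.7 145.6] [ 246  130   59   32 1230] [ 0.8285 -0.187   0.1349] [ 0.736 -0.284  0.123] [ 0.926 -0.1    0.142]
side [359.1 152.4] [351 148  16   9 110] [ 0.5114 -0.2167  0.1607] [ 0.49  -0.246  0.152] [ 0.537 -0.193  0.169]
top [30.8 93.8] [  8  91  45   6 114] [ 1.1462  1.5779 -0.3346] [ 1.131  1.467 -0.348] [ 1.16   1.684 -0.316]
top [393.  136.7] [ 370  114   47   47 1981] [ 0.8301 -0.1899  0.1373] [ 0.738 -0.279  0.098] [ 0.924 -0.101  0.151]
top [399.9 216. ] [395 213  11   8  45] [ 0.5281 -0.2142  0.161 ] [ 0.509 -0.234  0.153] [ 0.537 -0.196  0.168]
tape [ 0.552 -0.454  0.053]
tapeb [ 0.464 -0.469 -0.001]
tapel [ 0.51  -0.416  0.021]
jar [0.55  0.009 0.076]
levermid [ 0.646 -0.204  0.127]
leverlo [ 0.567 -0.213  0.148]
flap [ 0.828 -0.191  0.129]
```

View pics/crop.png

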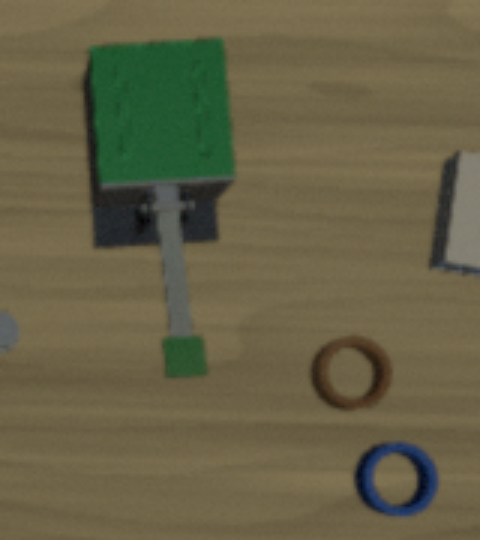

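The crop confirms the green pad, joined by the lever to the green flap. Its centre is about (0.514, -0.217, 0.161), and the bin axis has a yaw of about 5°. I'll close the fingers and move above it at the current height.

>>> arm_command --pt "15 19 0 -2" --pt "36 45 0 -4" --pt "58 72 0 -6" --pt "80 99 0 -8" --pt "102 126 0 -10" --pt "124 153 0 -12" --pt "146 180 0 -14" --pt "160 196 0 -14.5" --hand 0 --squeeze 20

```text
time_s: 0.77
tcp_pos: [0.3714, -0.3887, 0.2301]
tcp_rot: [-3.138, -0.001, 0.09]
force: [0.9, -0.6, -0.0]
width: 0.001
```

>>> arm_command --pt "20 24 0 0" --pt "45 54 0 0" --pt "70 84 0 0" --pt "95 114 0 0" --pt "118 142 0 0" --pt "135 163 0 0" --pt "143 172 0 0" --pt "143 172 0 0"

```text
time_s: 1.43
tcp_pos: [0.5161, -0.213, 0.2296]
tcp_rot: [-3.137, -0.001, 0.096]
force: [-0.6, 0.6, -0.2]
width: 0.001
```

```bash
python3 - <<'E'
from rig import env
from h import *
for n in("side","top"):
    c=snap(env,n);pickle.dump(c,open(n+"1.pkl","wb"))
    a=c["image"][90:230,240:480,::-1] if n=="side" else c["image"][100:300,280:520,::-1]
    cv2.imwrite(f"pics/{n}1.png",cv2.resize(a,None,fx=3,fy=3)[:600])
print(env.get_state()["tcp_pos"],env.get_state()["force"])
E
```

```text
[ 0.51385839 -0.21739249  0.22970154] [ 0.14098471 -0.10880346  0.56799063]
```

View pics/side1.png

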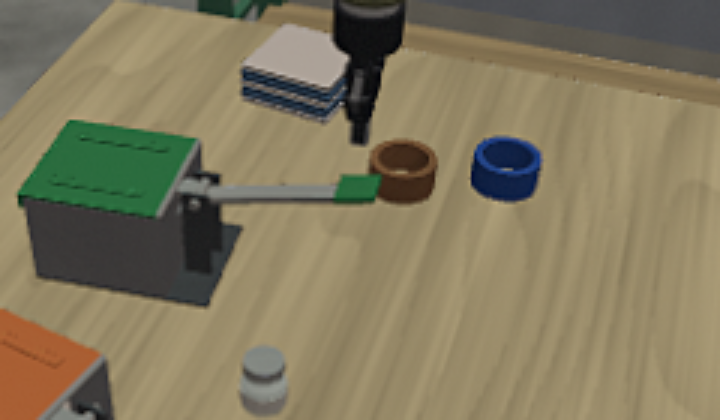

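View pics/top1.png

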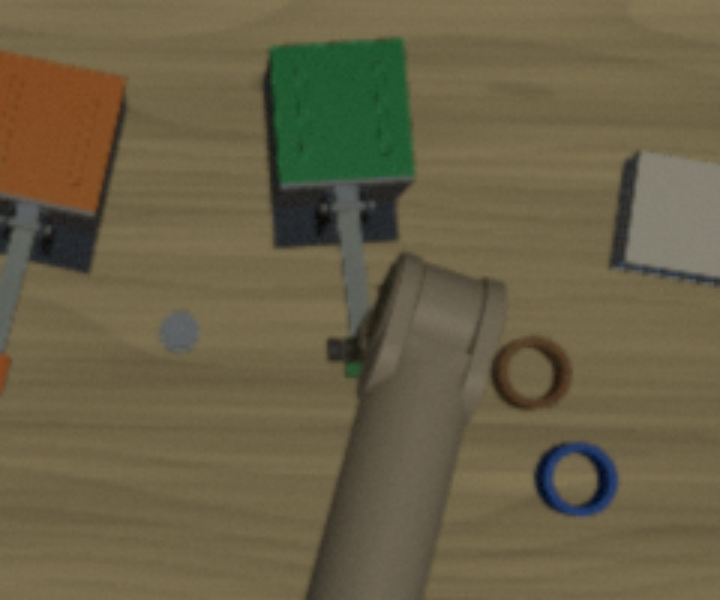

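The closed fingertips, at (360,140) in the side crop, sit right above the pad at (359,188). The tape is clear. Next I descend and touch the pad gently.

>>> arm_command --pt "0 0 -12 0" --pt "0 0 -28 0" --pt "0 0 -44 0" --pt "0 0 -56 0" --pt "0 0 -62 0" --pt "0 0 -66 0" --pt "0 0 -70 0" --pt "0 0 -74 0"

```text
time_s: 2.2
tcp_pos: [0.5137, -0.2186, 0.1567]
tcp_rot: [-3.14, -0.0, 0.088]
force: [-3.7, 0.2, 6.9]
width: -0.003
```

>>> arm_command --pt "0 0 -5 0" --pt "0 0 -10 0" --pt "0 0 -15 0" --pt "0 0 -20 0" --pt "0 0 -24 0" --pt "0 0 -28 0" --pt "0 0 -30 0" --pt "0 0 -30 0"

```text
time_s: 2.87
tcp_pos: [0.513, -0.2197, 0.1271]
tcp_rot: [-3.141, 0.0, 0.087]
force: [-4.8, 0.2, 5.9]
width: -0.0
```

>>> arm_command --pt "0 0 -5 0" --pt "0 0 -10 0" --pt "0 0 -15 0" --pt "0 0 -20 0" --pt "0 0 -25 0" --pt "0 0 -29 0" --pt "0 0 -31 0" --pt "0 0 -31 0"

```text
time_s: 3.53
tcp_pos: [0.5143, -0.22, 0.097]
tcp_rot: [3.142, -0.002, 0.087]
force: [2.1, 0.2, 5.3]
width: 0.004
```

```bash
cat > look.py <<'E'
import sys
from rig import env
from h import *
k=sys.argv[1]
c=snap(env,"side");P=pts(c)
cv2.imwrite(f"pics/side{k}.png",cv2.resize(c["image"][90:280,200:480,::-1],None,fx=2.8,fy=2.8))
m=cv2.inRange(cv2.cvtColor(c["image"],cv2.COLOR_RGB2HSV),(50,120,40),(78,255,255))
n,l,st,ce=cv2.connectedComponentsWithStats(m)
for i in range(1,n):
    if st[i,4]<20: continue
    q=P[(l==i)&(c["depth"]>0)]
    print(ce[i].round(),st[i,4],np.median(q,0).round(4),q.min(0).round(3),q.max(0).round(3))
    if st[i,4]>400:
        a=np.array([.996,.088]);s=(q[:,:2]@a);f=np.polyfit(s,q[:,2],1)
        for _ in range(3):
            r=abs(q[:,2]-np.polyval(f,s));f=np.polyfit(s[r<.01],q[r<.01,2],1)
        print("flap angle",np.arctan(f[0]))
s=env.get_state();print(s["time_s"],s["tcp_pos"],s["force"])
E
python3 look.py 2
```

```text
[610.  40.] 25 [-0.5497 -1.6183  0.2604] [-0.584 -1.724  0.246] [-0.542 -1.465  0.266]
[279. 134.] 1461 [ 0.8094 -0.1864  0.1925] [ 0.732 -0.285  0.134] [ 0.885 -0.1    0.246]
flap angle 0.6631007880224461
[358. 168.] 77 [ 0.5061 -0.2084  0.0927] [ 0.487 -0.247  0.087] [ 0.534 -0.192  0.12 ]
3.5833 [ 0.5142627  -0.22002566  0.09719202] [2.30781701 2.08972548 6.7266535 ]
```

View pics/side2.png

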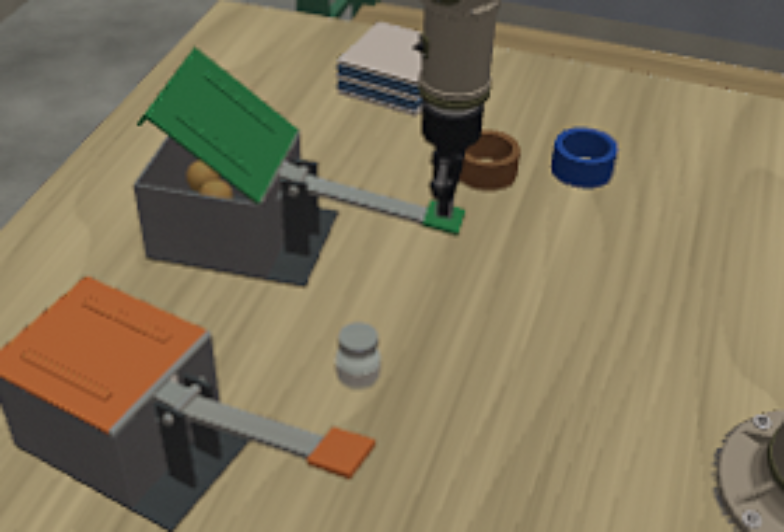

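The flap stands at about 0.66 rad, with the fingertips centred on the pad (445,212 in the crop) and nothing else disturbed. The stop should be about 15 mm further down, so I'll go 12 mm more, slowly.

>>> arm_command --pt "0 1 -2 0" --pt "0 1 -4 0" --pt "0 1 -6 0" --pt "0 1 -8 0" --pt "0 1 -10 0" --pt "0 1 -11 0" --pt "0 1 -12 0" --pt "0 1 -12 0"

```text
time_s: 4.25
tcp_pos: [0.5151, -0.2197, 0.086]
tcp_rot: [3.14, -0.004, 0.086]
force: [1.0, -1.3, 4.2]
width: -0.002
```

>>> arm_command --pt "0 0 0 0" --pt "0 0 0 0" --pt "0 0 0 0" --pt "0 0 0 0" --pt "0 0 0 0" --pt "0 0 0 0"

```text
time_s: 4.75
tcp_pos: [0.5151, -0.2197, 0.0861]
tcp_rot: [3.14, -0.004, 0.086]
force: [1.1, 0.0, 4.9]
width: 0.001
```

```bash
python3 look.py 3
```

```text
[280. 132.] 1459 [ 0.8032 -0.1866  0.2011] [ 0.733 -0.285  0.131] [ 0.876 -0.105  0.261]
flap angle 0.7777407245586082
[357. 170.] 77 [ 0.5094 -0.2102  0.081 ] [ 0.49  -0.244  0.073] [ 0.536 -0.18   0.138]
4.8 [ 0.51511196 -0.21974532  0.08605234] [0.78306499 0.65226526 4.40794414]
```

View pics/side3.png

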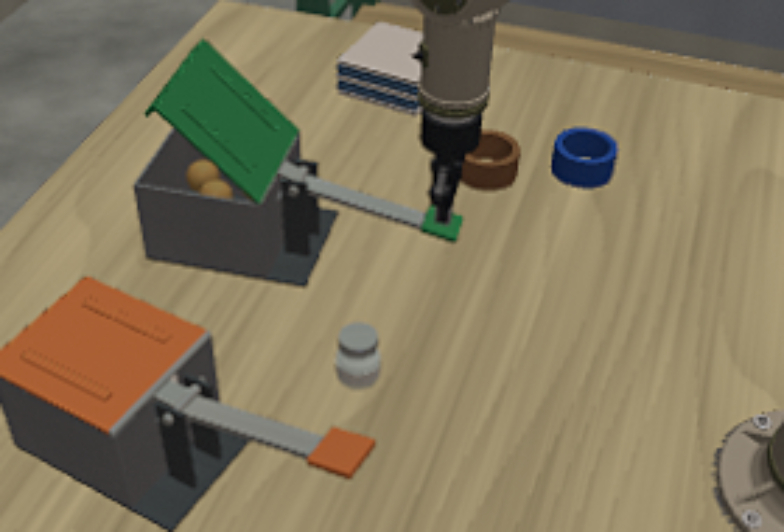

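The flap now stands at about 0.78 rad of 0.82. The hold is steady at about 4.5 N, so the lever is not on its stop, and everything else is unmoved. I'm handing it in.

```bash
python3 -c "
from rig import env
print(env.finish_job())"
```

```text
the job is handed in; nothing more can be done
None
```

The green flap is open and I handed the job in at about 4.8 s, with the closed fingertips still holding the green pad down from above.

- **Opening:** my last look put the flap at about 0.78 rad of the 0.82 possible. The TCP was steady at z = 0.086 m.
- **Force:** the hold took about 4.5 N, just under the 5 to 10 N you gave for the lever. There was no rise in force, so the lever was not on its stop.
- **Surroundings:** in the last side picture the orange bin was shut and the jar and tape were where they started. The carton was outside that close-up, but the arm never went near it.
- **Small disagreement:** the TCP settled about 2 to 3 mm to the right (-y) of where I aimed, still well on the 50 mm pad. No check failed.

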